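# Seat the draining shelf of a parts washer and lock it with its turn-button

### The arm

A 7-joint arm with a two-finger parallel gripper is mounted at the origin on a cart in front of the work surface, level with it; the furniture and walls round the work are solid. World frame = base frame: x ahead of the robot, y to its left, z up, the work surface at z = 0. Lengths are in m, angles in rad, forces in N, time in s.
With the tool pointing down it reaches from about 0.425 to 0.875 m from the base axis. Payload 8.4 kg.
Tool frame: the origin (TCP) lies midway between the tips of the shut fingers; the grasp point (between the pads) lies 19 mm behind it; z points along the fingers, y is the line along which they close (so a half turn about z gives the same grasp; the last joint's range is limited). The gripper opens to 87 mm and grips with 3 to 60 N. Pads are 19 mm wide; open, the fingers measure 117 mm over their backs; the gripper's body (75 mm by 190 mm) begins 51 mm behind the grasp point.
Start: joints at [-1.295, 0.333, 0.04, 1.465, -0.013, 1.343, -0.059], TCP at [0.238, 0.605, 0.223] pointing down, gripper open.
Joint ranges: [-2.58, 2.58], [-0.38, 2.09], [-1.3, 1.39], [0.25, 2.4], [-1.5, 4.64], [0.08, 2.09], [-2.65, 2.65]. Speed limits (rad/s): [2.22, 2.22, 2.79, 2.79, 3.14, 3.14, 3.14].

### API

Orientations are given as a rotation vector (axis times angle).
In Python, from cell import sensors, camera, arm gives the robot as it stands. The module is installed in compiled form; this text tells all that it offers.
- The arm moves only by the shell command python3 -m handwheel 'ROWS' [FORCE]. ROWS is JSON, a list of rows, each a list of 7 numbers: the opening, from -1 (shut) to 1 (fully open), then the shift along the tool's x, y, z in m, then the turn, a rotation vector about the tool's x, y, z in degrees. A call has 1 to 20 rows; each row shifts and turns the commanded pose from where the row before left it, along the tool's axes as they then stand; what a row does not reach is not made up. A row lasts 1/8 s, in which the tool goes at most 62.5 mm and 10.7 degrees, less where a joint would pass 70% of its speed; a pose out of reach is approached as far as the arm can. A call with a gripper value outside its range is refused whole. The fingers move at their own pace and stop on an object; FORCE is the grip in N (left out, the last holds). Time passes only in rows, so rows that do not move let the fingers close. It gives the time, the measured TCP pose, the force, the opening and the grip force at its end, in the units of the state.
- sensors.state(): the state, without advancing time (a new reading comes with each control period).
- camera(name): name is "scene" or "top"; returns a dict with "color" (480x640x3 uint8, red, green, blue), "camera_matrix" (3x3 intrinsics, pixels), "origin" and "orientation" of the camera in the world. Camera axes: x right, y up, looking along -z (the intrinsics and any distortion apply to the point x, -y, -z); pixel columns grow to the right and rows downward; lengths in m; the calibration is good to about 2 mm. A picture is of the moment at which its call begins. There is no depth.
- arm.sign_off(): hands the job in; it is judged then, once.
The state is a dict: "t": time; "joint_positions": joint angles; "dq": joint speeds; "effort": joint torques, N m; "tool_pos": TCP position; "tool_rot": TCP orientation; "ft_force": force on the tool from outside, world axes, zero at the start; "torque": the same for the moment, N m; "grip_width": opening from 0.0 (shut) to 1.0 (fully open); "gripper_force": force on a finger pad.
Only numpy, scipy, OpenCV 4.12 (cv2) and the standard library are available. Lean on these libraries where they do the work, as an engineer would, in place of code of your own. Each camera call takes 0.05 s, during which the arm holds its last target. There are 200 camera calls.

### The job

With a fingertip, gently push the draining shelf along the rails of the parts-washing basin until both of its cross rods drop into the rail notches, then swing the turn-button on the end rim all the way round over the lip of the shelf so that it cannot tip up when parts are loaded. Only push: never lift or carry the shelf, let the brass fitting ride along on it, and leave the other tools round the basin alone. Finish with the hand clear of everything.

Things in the scene. Friction and masses are not known exactly. Their poses are not given: they have to be found in the camera images.
- basin: open grey sheet-steel parts-washing basin, 200 mm wide (own x), 360 mm long (own y), 90 mm high, fixed; origin under its centre at bench height, z up. Inside each long wall runs a 16 mm wide rail, its top 76 mm above the bench, with two notches 15 mm wide, 8 mm deep, centred at y = +15 and +145 mm. Between the rails it is open, 163 mm wide, down to the floor 15 mm above the bench.
- seat (a point): where the centre of the shelf's deck lies when seated: 80 mm above the bench, y = +80 mm in the basin. Seated, both rods lie in their notches, the lip is 2 mm below the rim and the shelf has 2.5 mm of play to and fro. The notch walls then stop a push of 15 N.
- shelf: loose slatted steel draining shelf, 176 mm (x) by 170 mm (y), 0.4 to 0.9 kg, axes parallel to the basin's; origin: centre of its deck (top face). Lip 8 mm above the deck all round. Two 10 mm cross rods under it at y = +65 and -65 mm ride on the rails. At the start its deck is 88 mm above the bench and its centre 50 to 102 mm towards -y from its seat; the drop is 8 mm.
- push_face (a point): middle of the outer face of the shelf's end wall at its -y end, 5 mm below the deck; the wall is 150 mm wide and runs from 8 mm above to 18 mm below the deck. Pushed here towards the basin's +y the shelf slides with 2 to 8 N; at 20 to 30 mm/s it drops into the notches by itself and they stop it dead, so do not push it fast. If this end hangs up on the finger it falls when the finger is backed off.
- button_pivot (a point): pivot of the turn-button, at rim height (90 mm) on a small tab outside the basin's +y end, 189 mm from the basin's centre along its y
- stud (a point): mid-height of the upright thumb stud on the turn-button, 36 mm from the pivot; 9 mm thick with a 12 mm head, it stands from 97 to 113 mm above the bench
- turn_button (a joint): angle of the turn-button, a flat bar 51 mm long, 13 mm wide, just above the rim: 0 = parked along the end rim (pointing to the basin's +x), growing clockwise seen from above to 1.57 = at its stop, pointing to the basin's -y over the lip of the seated shelf. Starts at 0 to 0.25, needs about 0.04 N m, stays where left. If the shelf has not dropped, the bar meets its lip and shoves it back.
- brass_fitting: brass hose fitting, 23 x 50 x 31 mm, loose on the deck of the shelf; origin at the centre of its underside
- keyless_chuck: drill chuck, 43 mm wide and 50 mm high, standing loose on the bench to the right of the basin; origin under its centre; a bystander
- pressure_gauge: round pressure gauge in a black rubber boot, 101 x 76 x 38 mm, loose on the bench to the left of the basin; origin under its centre; a bystander
- ring_spanner: chrome spanner 199 mm long, loose on the bench to the left of and behind the basin; origin under its centre; a bystander

How it is judged:
By the outcome, as a careful person would: the job done as asked, in the order asked, and still so for the second after the job is handed in, with the robot touching nothing.
It also fails if it takes over 45 s, if anything falls off the work surface, if the arm or the gripper's body presses on something with over 40 N, if the wrist force passes 120 N, or if a joint passes its speed limit or range.

## Working session

There is one attempt and no reset: what is moved stays moved. The work goes in short steps, Python scripts to look and compute and a shell command to move; the robot and the scene stay as the last step left them, time stands still between calls to the robot, and variables do not carry over. Pictures are saved under pics/ and viewed, at most 10 in all, crops included, and the job is handed in when it is done.

```bash
mkdir -p pics
python3 - <<'E'
from cell import sensors,camera
import cv2
s=sensors.state();print({k:s[k] for k in('t','tool_pos','tool_rot','ft_force','grip_width')})
for n in('scene','top'):
    c=camera(n);cv2.imwrite(f'pics/{n}0.png',c['color'][:,:,::-1]);print(n,c['camera_matrix'],c['origin'],c['orientation'],[k for k in c])
E
```

```text
{'t': 0.0, 'tool_pos': array([0.2378186 , 0.60443942, 0.22166725]), 'tool_rot': array([-5.85274618e-01, -3.08640066e+00,  2.47057327e-03]), 'ft_force': array([ 0.28545301, -0.51115701, -0.59406149]), 'grip_width': 0.9989842223395824}
scene [[624.96844717   0.         318.24547527]
 [  0.         624.96844717 236.5609449 ]
 [  0.           0.           1.        ]] [-0.54167182 -0.67706416  0.9935812 ] [ 0.91220402 -0.46548289 -0.86137447] ['color', 'camera_matrix', 'origin', 'orientation']
top [[465.5065563    0.         323.55820491]
 [  0.         465.5065563  233.47078903]
 [  0.           0.           1.        ]] [0.35322817 0.11480184 1.12429971] [ 0.12323255 -0.14730962 -1.59201101] ['color', 'camera_matrix', 'origin', 'orientation']
```

View pics/scene0.png

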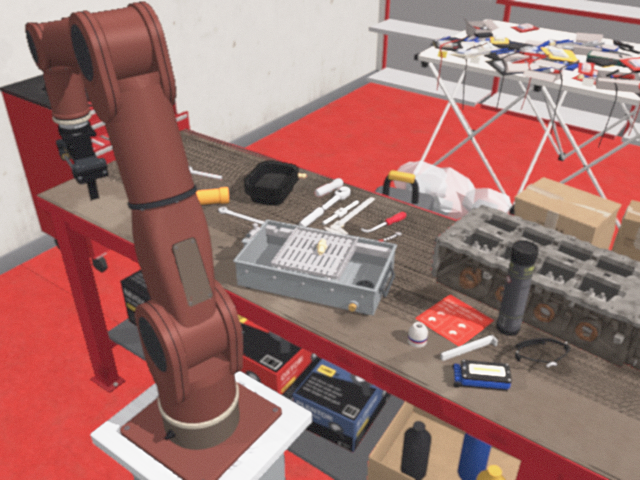

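View pics/top0.png

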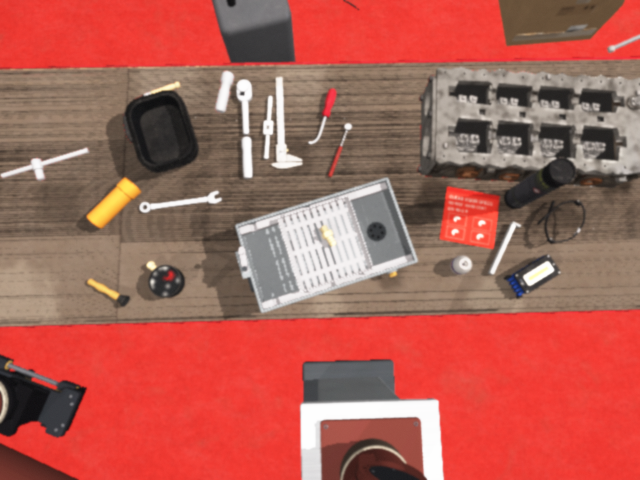

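Run:
```python
import cv2
i=cv2.imread('pics/top0.png')
cv2.imwrite('pics/c1.png',cv2.resize(i[172:318,225:425],None,fx=4,fy=4,interpolation=cv2.INTER_CUBIC))
i=cv2.imread('pics/scene0.png')
cv2.imwrite('pics/c2.png',cv2.resize(i[205:320,225:405],None,fx=4.4,fy=4.4,interpolation=cv2.INTER_CUBIC))
```

```text
(no output)
```

View pics/c1.png

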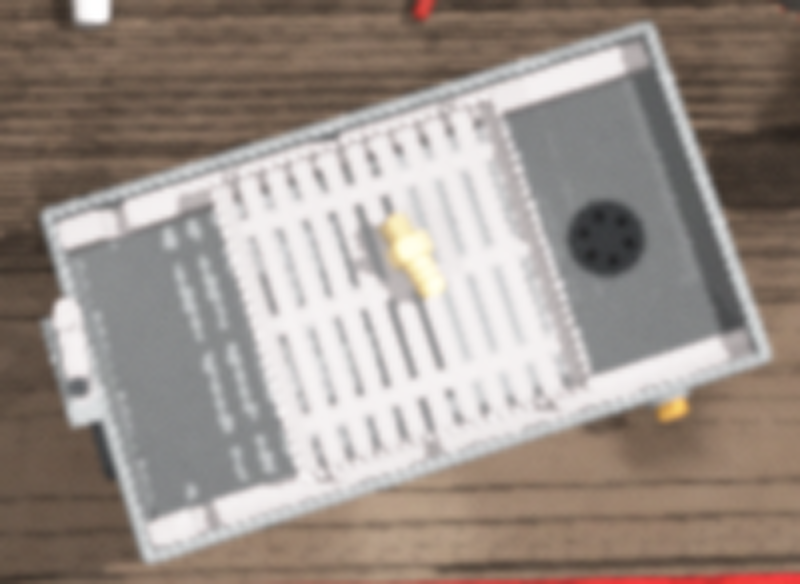

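View pics/c2.png

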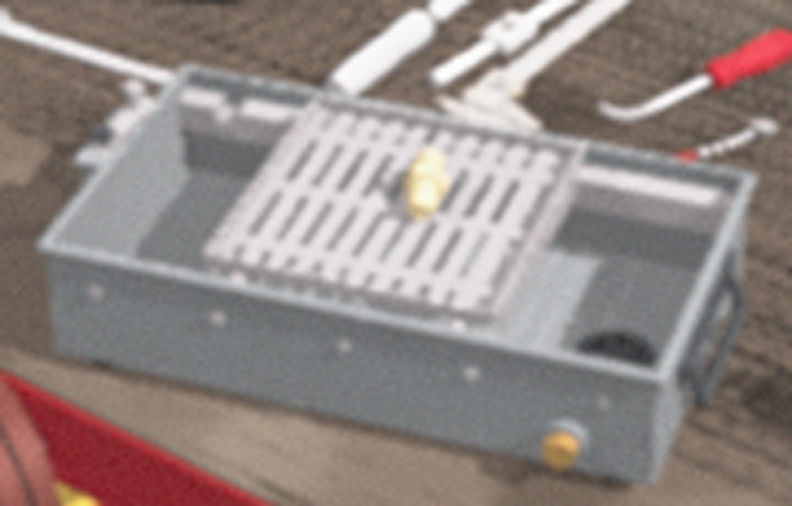

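```bash
cat > h.py <<'E'
import numpy as np
from cell import camera,sensors
from scipy.spatial.transform import Rotation as R
def ray(c,uv,z):
    K=c['camera_matrix'];d=np.array([(uv[0]-K[0,2])/K[0,0],-(uv[1]-K[1,2])/K[1,1],-1])
    d=R.from_rotvec(c['orientation']).as_matrix()@d
    return c['origin']+d*(z-c['origin'][2])/d[2]
def pix(c,p):
    q=R.from_rotvec(c['orientation']).as_matrix().T@(np.array(p)-c['origin']);K=c['camera_matrix']
    return K[0,2]+K[0,0]*q[0]/-q[2],K[1,2]+K[1,1]*q[1]/q[2]
E
python3 - <<'E'
from h import *
np.set_printoptions(precision=4,suppress=True)
c=camera('top')
f=lambda l,z:np.array([ray(c,(225+u/4-.375,172+v/4-.375),z) for u,v in l])
b=f([(43,213),(651,25),(769,357),(148,560)],.09);m=b.mean(0)
print(b,m,[np.linalg.norm(b[i]-b[i-1]) for i in range(4)])
yv=(b[0]-b[1]+b[3]-b[2])[:2];yv/=np.linalg.norm(yv);xv=np.array([yv[1],-yv[0]])
print('yaw',np.degrees(np.arctan2(xv[1],xv[0])),xv,yv)
loc=lambda p:np.c_[(p-m)[:,:2]@xv,(p-m)[:,:2]@yv]
print('basin corners',loc(b))
print('shelf',loc(f([(490,103),(588,378),(215,190),(300,480)],.096)))
print('pivot',loc(f([(78,385)],.095)),'bar end/stud',loc(f([(65,303)],.105)))
print('fit',loc(f([(410,255)],.1)))
s=camera('scene')
g=np.array([ray(s,(225+u/4.4,205+v/4.4),.09) for u,v in [(183,68),(752,178),(660,372),(45,245)]]);print('scene corners',g,g.mean(0))
for n,p in dict(piv=(0,.189,.095)).items():
    w=np.r_[m[:2]+xv*p[0]+yv*p[1],p[2]];print(n,w,pix(c,w),pix(s,w))
E
```

```text
[[ 0.5569  0.295   0.09  ]
 [ 0.6589 -0.0541  0.09  ]
 [ 0.465  -0.1106  0.09  ]
 [ 0.3622  0.2366  0.09  ]] [0.5107 0.0917 0.09  ] [np.float64(0.20326413306583208), np.float64(0.36373510810938303), np.float64(0.20194807073711038), np.float64(0.3621666839386854)]
yaw 16.39181589180864 [0.9594 0.2822] [-0.2822  0.9594]
basin corners [[ 0.1016  0.182 ]
 [ 0.101  -0.1817]
 [-0.101  -0.1812]
 [-0.1016  0.181 ]]
shelf [[ 0.084  -0.0777]
 [-0.0814 -0.08  ]
 [ 0.0834  0.0857]
 [-0.086   0.0887]]
pivot [[0.0015 0.1899]] bar end/stud [[0.0458 0.1828]]
fit [[ 0.0139 -0.0071]]
scene corners [[ 0.552   0.2921  0.09  ]
 [ 0.6546 -0.0556  0.09  ]
 [ 0.4665 -0.1086  0.09  ]
 [ 0.3606  0.2332  0.09  ]] [0.5084 0.0903 0.09  ]
piv [0.4574 0.273  0.095 ] (np.float64(244.69070862486467), np.float64(268.3921660246417)) (np.float64(248.82705195029513), np.float64(236.5227485198256))
```

```bash
python3 -m handwheel '[[-1,-0.043,-0.039,0,0,0,0],[-1,-0.043,-0.039,0,0,0,0],[-1,-0.043,-0.039,0,0,0,0],[-1,-0.043,-0.039,0,0,0,0],[-1,-0.043,-0.039,0,0,0,0],[-1,-0.043,-0.039,0,0,0,0],[-1,-0.043,-0.039,0,0,0,0],[-1,-0.043,-0.039,0,0,0,0],[-1,-0.043,-0.039,0,0,0,0],[-1,-0.043,-0.039,0,0,0,0],[-1,-0.043,-0.039,0,0,0,0],[-1,-0.039,-0.04,0,0,0,0],[-1,0,0,0,0,0,10.4],[-1,0,0,0,0,0,10.4],[-1,0,0,0,0,0,10.4],[-1,0,0,0,0,0,10.4],[-1,0,0,0,0,0,10.4],[-1,0,0,0,0,0,0]]'
cat >> h.py <<'E'
B=np.array([.5105,.091]);YV=np.array([-.2822,.9594]);XV=np.array([.9594,.2822])
def where(target=None):
    s=sensors.state();p=s['tool_pos'];d=p[:2]-B;M=R.from_rotvec(s['tool_rot']).as_matrix()
    print('t',round(s['t'],2),'local mm',np.round([1e3*d@XV,1e3*d@YV,1e3*p[2]],1),'yaw toolx in basin',np.round(np.degrees(np.arctan2(M[:2,0]@YV,M[:2,0]@XV)),1),'tilt',np.round(M[:2,2],3),'F basin',np.round([s['ft_force'][:2]@XV,s['ft_force'][:2]@YV,s['ft_force'][2]],1),'grip',round(s['grip_width'],2),'q7',s['joint_positions'][6])
    if target is not None:
        w=np.r_[B+XV*target[0]+YV*target[1],target[2]]-p;print('tool shift',np.round(M.T@w,4))
E
python3 -c "from h import *;where((0,-.115,.07))"
```

```text
t: 2.45
tool_pos: [0.5426, -0.0189, 0.2225]
tool_rot: [-1.877, -2.519, 0.0]
ft_force: [-1.2, 0.3, 0.9]
grip_width: 0.007
gripper_force: 0.0
t 2.45 local mm [-2.000e-01 -1.145e+02  2.225e+02] yaw toolx in basin 90.2 tilt [-0. -0.] F basin [-1.   0.6  0.9] grip 0.01 q7 0.32005603825733636
tool shift [-0.0005  0.0003  0.1525]
```

```bash
python3 -m handwheel '[[-1,0,0,0.04,0,0,0],[-1,0,0,0.04,0,0,0],[-1,0,0,0.04,0,0,0],[-1,0,0,0.032,0,0,0],[-1,0,0,0,0,0,0],[-1,0.003,0,0,0,0,0],[-1,0.003,0,0,0,0,0],[-1,0.003,0,0,0,0,0],[-1,0.003,0,0,0,0,0],[-1,0.003,0,0,0,0,0],[-1,0.003,0,0,0,0,0],[-1,0.003,0,0,0,0,0],[-1,0.003,0,0,0,0,0],[-1,0.003,0,0,0,0,0],[-1,0.003,0,0,0,0,0],[-1,0.003,0,0,0,0,0],[-1,0.003,0,0,0,0,0],[-1,0.003,0,0,0,0,0]]'
python3 -c "
from h import *;where()
import cv2
c=camera('top')['color'];d=camera('scene')['color']
cv2.imwrite('pics/p1.png',np.hstack([cv2.resize(c[172:318,225:425,::-1],(400,292)),cv2.resize(d[205:320,225:405,::-1],(400,292))]))"
```

```text
t: 4.7
tool_pos: [0.5316, 0.0185, 0.0706]
tool_rot: [1.879, 2.518, -0.0]
ft_force: [0.5, -3.6, -0.6]
grip_width: 0.007
gripper_force: 1.8
t 4.7 local mm [ -0.3 -75.5  70.6] yaw toolx in basin 90.1 tilt [-0. -0.] F basin [-0.5 -3.6 -0.6] grip 0.01 q7 0.33610975259843556
```

View pics/p1.png

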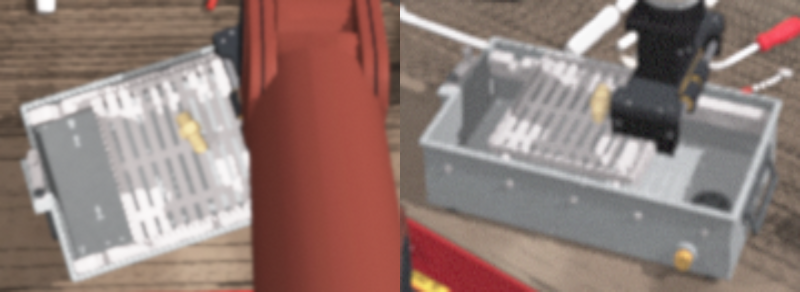

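The picture shows the shelf sliding: the finger is at its −y end (~(245,190) in the left half), and the fitting is riding along at (190,130). I'll keep pushing.

```bash
python3 -m handwheel '[[-1,0.003,0,0,0,0,0],[-1,0.003,0,0,0,0,0],[-1,0.003,0,0,0,0,0],[-1,0.003,0,0,0,0,0],[-1,0.003,0,0,0,0,0],[-1,0.003,0,0,0,0,0],[-1,0.003,0,0,0,0,0],[-1,0.003,0,0,0,0,0],[-1,0.003,0,0,0,0,0],[-1,0.003,0,0,0,0,0],[-1,0.003,0,0,0,0,0],[-1,0.003,0,0,0,0,0],[-1,0.003,0,0,0,0,0],[-1,0.003,0,0,0,0,0],[-1,0.003,0,0,0,0,0],[-1,0.003,0,0,0,0,0],[-1,0.003,0,0,0,0,0]]'
python3 -c "from h import *;where()"
```

```text
t: 6.92
tool_pos: [0.517, 0.0674, 0.0705]
tool_rot: [-1.879, -2.518, 0.0]
ft_force: [1.1, -3.7, -0.4]
grip_width: 0.004
gripper_force: 1.7
t 6.92 local mm [ -0.4 -24.4  70.5] yaw toolx in basin 90.1 tilt [-0. -0.] F basin [ 0.  -3.9 -0.4] grip 0.0 q7 0.22073810090305593
```

```bash
python3 -m handwheel '[[-1,0.003,0,0,0,0,0],[-1,0.003,0,0,0,0,0]]'
python3 -m handwheel '[[-1,0.0025,0,0,0,0,0]]'|grep -E "ft|tool_pos"
python3 -m handwheel '[[-1,0.0025,0,0,0,0,0]]'|grep -E "ft|tool_pos"
```

```text
t: 7.18
tool_pos: [0.5152, 0.074, 0.0706]
tool_rot: [-1.878, -2.518, -0.001]
ft_force: [-0.2, -0.5, -0.6]
grip_width: 0.006
gripper_force: 0.0
tool_pos: [0.5147, 0.0757, 0.0706]
ft_force: [1.4, -2.7, 0.2]
tool_pos: [0.5141, 0.0774, 0.0706]
ft_force: [1.3, -3.9, 0.1]
```

```bash
for i in 1; do python3 -m handwheel '[[-1,0.002,0,0,0,0,0]]'|grep -E "ft|tool_pos"; python3 -m handwheel '[[-1,0,0,0,0,0,0]]'|grep -E "ft|tool_pos"; done; python3 -c "from h import *;where()"
```

```text
tool_pos: [0.5137, 0.079, 0.0707]
ft_force: [3.1, -8.5, -0.4]
tool_pos: [0.5138, 0.079, 0.0706]
ft_force: [1.8, -4.4, -0.8]
t 7.67 local mm [ -0.3 -12.5  70.6] yaw toolx in basin 90.1 tilt [ 0.001 -0.001] F basin [ 0.5 -4.8 -0.8] grip 0.01 q7 0.19187359475398855
```

```bash
python3 -m handwheel '[[-1,0.001,0,0,0,0,0],[-1,0,0,0,0,0,0]]'|grep -E "ft|tool_pos"; python3 -c "from h import *;where()"
```

```text
tool_pos: [0.5137, 0.079, 0.0707]
ft_force: [4.0, -8.0, -1.4]
t 7.92 local mm [ -0.3 -12.4  70.7] yaw toolx in basin 90.1 tilt [ 0.001 -0.002] F basin [ 1.6 -8.8 -1.4] grip 0.01 q7 0.18965606193188939
```

```bash
python3 -m handwheel '[[-1,-0.005,0,0,0,0,0],[-1,-0.01,0,0,0,0,0],[-1,0,0,-0.04,0,0,0],[-1,0,0,-0.06,0,0,0],[-1,0.055,0.007,0,0,0,0],[-1,0.058,0.007,0,0,0,0],[-1,0.058,0.007,0,0,0,0],[-1,0.058,0.007,0,0,0,0],[-1,0.058,0.008,0,0,0,0],[-1,0,0,0,0,0,0]]' >/dev/null
python3 -c "
from h import *;where()
import cv2
c=camera('top')['color'];d=camera('scene')['color']
cv2.imwrite('pics/p2.png',np.hstack([cv2.resize(c[172:318,225:425,::-1],(400,292),interpolation=2),cv2.resize(d[205:320,225:405,::-1],(400,292),interpolation=2)]))"
```

```text
t 9.18 local mm [ 34.  267.3 169.8] yaw toolx in basin 90.6 tilt [-0.002  0.001] F basin [1.1 0.3 0.3] grip 0.01 q7 -0.33475761028932255
```

View pics/p2.png

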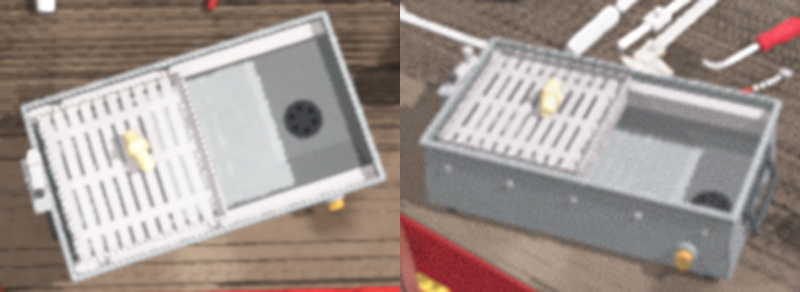

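The shelf is at the button end and looks flush below the rim; the fitting is still on it at about (137,150). Next I'll take a closer look at the button, and at the −y end for its drop.

```bash
python3 -c "
from h import *
import cv2
c=camera('top');d=camera('scene')
def cr(i,x,y,n=8):return cv2.resize(i['color'][y:y+36,x:x+50,::-1],None,fx=n,fy=n,interpolation=2)
cv2.imwrite('pics/p3.png',np.vstack([np.hstack([cr(c,226,240),cr(d,234,212)]),np.hstack([cr(c,290,195),cr(d,290,212)])]))
for z in(.088,.096):
  for x in(.085,-.085):
    w=np.r_[B+XV*x+YV*-.004,z];print(z,x,np.round(pix(c,w),1),np.round(pix(d,w),1))"
```

```text
0.088 0.085 [316.4 207.5] [329.3 235.8]
0.088 -0.085 [339.8 278.6] [306.7 271.9]
0.096 0.085 [316.4 206.7] [329.3 233.2]
0.096 -0.085 [340.  278.3] [306.7 269.2]
```

View pics/p3.png

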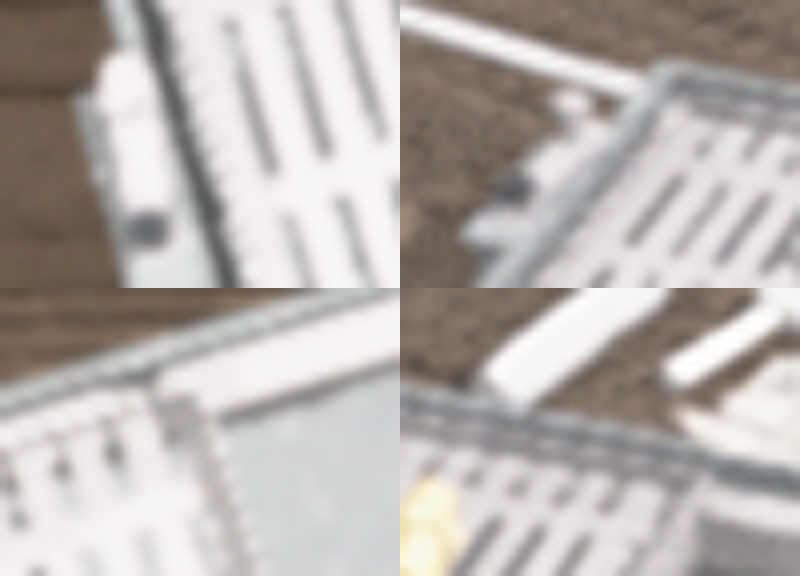

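```bash
python3 -c "
from h import *
c=camera('top');d=camera('scene')
for cam,uv,z in((c,(241.1,249.5),.112),(d,(255,224.6),.112),(c,(244,268.2),.098),(d,(247.6,234.8),.098)):
  p=ray(cam,uv,z)[:2]-B;print(np.round([p@XV,p@YV],4))
where((.036,.215,.101))"
```

```text
[0.0402 0.1835]
[0.035  0.1867]
[0.0009 0.1906]
[0.0027 0.194 ]
t 9.47 local mm [ 35.2 259.9 170.7] yaw toolx in basin 90.0 tilt [0. 0.] F basin [-0.3  0.5  1.1] grip 0.0 q7 -0.33426768739658236
tool shift [-0.0448  0.0008  0.0697]
```

```bash
python3 -m handwheel '[[-1,-0.045,0.002,0,0,0,0],[-1,0,0,0.04,0,0,0],[-1,0,0,0.028,0,0,0],[-1,0,0,0,0,0,0],[-1,-0.004,0,0,0,0,0],[-1,-0.005,0,0,0,0,0],[-1,0,0,0,0,0,0]]'|grep ft; python3 -c "from h import *;where()"
```

```text
ft_force: [-1.1, -0.2, -0.0]
t 10.35 local mm [ 37.7 206.9 103.5] yaw toolx in basin 90.1 tilt [0.001 0.001] F basin [-1.1  0.2 -0. ] grip 0.0 q7 -0.22078866762564955
```

```bash
python3 -m handwheel '[[-1,-0.0038,0.0014,0.001,0,0,6],[-1,-0.0038,0.0014,0,0,0,6],[-1,-0.0038,0.0014,0,0,0,6],[-1,-0.0038,0.0014,0,0,0,6],[-1,-0.0038,0.0014,0,0,0,6],[-1,-0.0038,0.0014,0,0,0,6],[-1,-0.0038,0.0014,0,0,0,6],[-1,0,0,0,0,0,0]]'|grep ft; python3 -c "from h import *;where()
import cv2
c=camera('top')['color'];d=camera('scene')['color']
cv2.imwrite('pics/p4.png',np.hstack([cv2.resize(c[230:290,225:305,::-1],(400,300),interpolation=2),cv2.resize(d[195:255,225:305,::-1],(400,300),interpolation=2)]))"
```

```text
ft_force: [0.7, 0.7, 0.5]
t 11.35 local mm [ 38.7 179.8 102.1] yaw toolx in basin 48.2 tilt [0.001 0.001] F basin [0.8 0.5 0.5] grip 0.01 q7 -0.8696816054593968
```

View pics/p4.png

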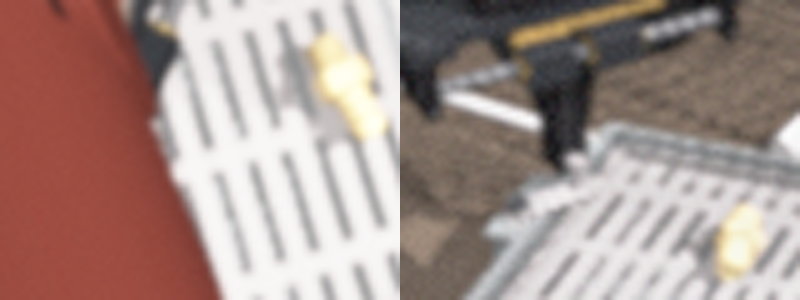

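The picture shows the stud against the fingertip at about (575,160), with the bar swinging in over the rim. I'll continue the swing.

```bash
python3 -m handwheel '[[-1,-0.0038,0.0014,0,0,0,6],[-1,-0.0038,0.0014,0,0,0,6],[-1,-0.0038,0.0014,0,0,0,6],[-1,-0.0038,0.0014,0,0,0,6],[-1,-0.0038,0.0014,0,0,0,6],[-1,-0.0038,0.0014,0,0,0,6],[-1,-0.0038,0.0014,0,0,0,6]]'|grep ft
python3 -m handwheel '[[-1,-0.0038,0.0014,0,0,0,6],[-1,0,0,0,0,0,0]]'|grep ft; python3 -c "from h import *;where()"
```

```text
ft_force: [2.7, -1.6, -0.3]
ft_force: [1.2, -1.7, 0.2]
t 12.57 local mm [ 16.9 156.2 101.7] yaw toolx in basin 0.2 tilt [ 0. -0.] F basin [ 0.7 -1.9  0.2] grip 0.0 q7 -1.6535202454718185
```

```bash
for i in 1 2 3; do python3 -m handwheel '[[-1,-0.0015,0,0,0,0,0],[-1,0,0,0,0,0,0]]'|grep ft; done; python3 -c "from h import *;where()"
```

```text
ft_force: [1.4, -2.7, 0.5]
ft_force: [6.1, -1.6, -2.0]
ft_force: [11.9, -0.0, -5.5]
t 13.32 local mm [ 14.6 156.4 102.1] yaw toolx in basin 0.2 tilt [0.005 0.001] F basin [11.4 -3.4 -5.5] grip 0.0 q7 -1.6626248831121664
```

```bash
python3 -m handwheel '[[-1,0.005,0,0,0,0,0],[-1,0.02,0,0,0,0,0],[-1,0,0,-0.05,0,0,0],[-1,0,0,-0.05,0,0,0],[-1,0,-0.05,-0.01,0,0,0],[-1,0,-0.06,0,0,0,0],[-1,0,-0.06,0,0,0,0],[-1,0,0,0,0,0,0],[-1,0,0,0,0,0,0]]'|grep ft; python3 -c "from h import *;where()
import cv2
c=camera('top')['color'];d=camera('scene')['color']
cv2.imwrite('pics/p5.png',np.vstack([np.hstack([cv2.resize(c[235:295,225:305,::-1],(400,300),interpolation=2),cv2.resize(d[200:260,225:305,::-1],(400,300),interpolation=2)]),np.hstack([cv2.resize(c[172:318,225:425,::-1],(400,292)),cv2.resize(d[205:320,225:405,::-1],(400,292))])]))"
```

```text
ft_force: [0.8, 0.6, 0.3]
t 14.45 local mm [ 36.6 326.6 211.1] yaw toolx in basin 0.2 tilt [-0.001 -0.001] F basin [0.9 0.4 0.3] grip 0.01 q7 -1.9279302616760317
```

View pics/p5.png

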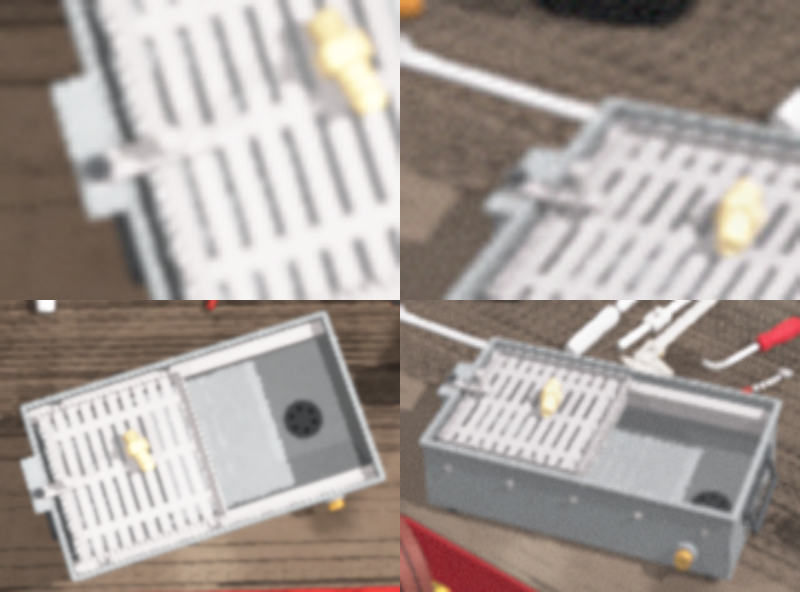

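The bar runs from the pivot at (97,168) straight in over the lip of the shelf. The shelf lies flush below the rim with the fitting on it, and the hand is clear.

```bash
python3 -c "from cell import arm;print(arm.sign_off())"
```

```text
the job is handed in; nothing more can be done
None
```

I pushed the shelf along the rails until both rods dropped into the notches, turned the button to its stop over the lip, left the fitting riding on the deck and the hand clear, and handed the job in at about 14.5 s.

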